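# Put the target balls away in their own pots

## Task

Put the green and the blue target ball away, each in the leaning pot of its own colour (the yellow pot is spare). Lower each one gently down to the floor of its pot before letting go: do not drop it in, press it hard or let it fall on the bench, and leave the other things on the bench where they are.

Things in the scene. Friction and masses are not known exactly. Their poses are not given: they have to be found in the camera images.
- green_ball: Green hard target ball, diameter 38 mm, about 80 g, with a small flat silver mark; origin at its centre (axes turn as it rolls). Starts on a fixed nest (three steel beads on a black disc on a post, 42 mm high, 32 mm across at the top, foot 44 mm across), ball centre about 58 mm above the bench.
- blue_ball: Blue hard target ball, diameter 38 mm, about 80 g, with a small flat silver mark; origin at its centre (axes turn as it rolls). Starts on a fixed nest (three steel beads on a black disc on a post, 42 mm high, 32 mm across at the top, foot 44 mm across), ball centre about 58 mm above the bench.
- green_pot: Green round open pot on a fixed stand, leaning 30 degrees away from the robot. Outer diameter 114 mm, inner 108, height 55 along its axis, floor 5 thick, so 50 deep. A flat black shield 80 mm wide, 4 thick stands 66 mm uphill of its axis, parallel to it, up to z = 140. Origin: outside bottom centre; z along its axis out of the mouth, y level, x uphill (low side -x).
- blue_pot: Blue round open pot on a fixed stand, leaning 30 degrees away from the robot. Outer diameter 114 mm, inner 108, height 55 along its axis, floor 5 thick, so 50 deep. A flat black shield 80 mm wide, 4 thick stands 66 mm uphill of its axis, parallel to it, up to z = 140. Origin: outside bottom centre; z along its axis out of the mouth, y level, x uphill (low side -x).
- yellow_pot: Yellow round open pot on a fixed stand, leaning 30 degrees away from the robot. Outer diameter 114 mm, inner 108, height 55 along its axis, floor 5 thick, so 50 deep. A flat black shield 80 mm wide, 4 thick stands 66 mm uphill of its axis, parallel to it, up to z = 140. Origin: outside bottom centre; z along its axis out of the mouth, y level, x uphill (low side -x). Spare, stays empty.
- green_seat (a point): point on the axis of the green pot, 19 mm above its inside floor (24 mm from the outside of the bottom): the centre of a ball resting mid-floor. A ball let go there rolls up to 35 mm to the low side of the floor and stays. Site axes are the pot's.
- blue_seat (a point): point on the axis of the blue pot, 19 mm above its inside floor (24 mm from the outside of the bottom): the centre of a ball resting mid-floor. A ball let go there rolls up to 35 mm to the low side of the floor and stays. Site axes are the pot's.
- collar: Bystander: white plastic disc with a dark middle lying flat, 54 mm across, 18 mm high, loose; origin at the centre of its underside. Leave it alone.
- base_plate: Bystander: black base plate, 75 x 50 x 10 mm, loose; origin at the centre of its underside. Leave it alone.
- tape_case: Bystander: yellow tape case, 50 x 46 x 24 mm, loose; origin at the centre of its underside. Leave it alone.
- screwdriver: Bystander: red-handled screwdriver lying down, 160 mm long, loose; origin at the centre of its underside. Leave it alone.
- lens_cell: Bystander: round black lens cell with glass lying flat, 52 mm across, 10 mm high, loose; origin at the centre of its underside. Leave it alone.
- mirror_mount: Bystander: square black mirror mount on a post, fixed, 60 x 56 mm in plan, 143 mm high; origin at the centre of its underside.
- lens_mount: Bystander: square black mount with green glass on a post, fixed, 60 x 56 mm in plan, 143 mm high; origin at the centre of its underside.
Not all that is in view belongs to the job. Of the things that look like the blue_ball, the smaller one is meant. Several things have the shape of the green_ball; the one meant has the colours described above.

How it is judged:
By the outcome, as a careful person would: the job done as asked, in the order asked, and still so for the second after the job is handed in, with the robot touching nothing.
It also fails if it takes over 61 s, if anything falls off the work surface, if the arm or the gripper's body presses on something with over 40 N, if the wrist force passes 120 N, or if a joint passes its speed limit or range.

## Robot

A 7-joint arm with a two-finger parallel gripper is mounted at the origin on the work surface. World frame = base frame: x ahead of the robot, y to its left, z up, the work surface at z = 0. Lengths are in mm, angles in rad, forces in N, time in s.
With the tool pointing down it reaches from about 425 to 825 mm from the base axis. Payload 3.6 kg.
Tool frame: the origin (TCP) lies at the very end of the fingers, on their centre line; the grasp point (between the pads) lies bot.grasp_offset behind it (bot.grasp_offset is the distance from the TCP to the grasp point, in mm); z points along the fingers, y is the line along which they close (so a half turn about z gives the same grasp; the last joint's range is limited). The gripper opens to 85 mm and grips with 20 to 120 N. Pads are 22 mm wide; open, the fingers measure 114 mm over their backs; the gripper's body (76 mm by 85 mm) begins 54 mm behind the grasp point. The pads swing forward as they close: fully open they stand 13 mm farther back than shut.
Start: joints at [1.119, 0.615, -0.013, 1.423, 0.008, 1.103, -0.04], TCP at [267.897, -592.194, 231.297] pointing down, gripper open.
Joint ranges: [-3.12, 3.12], [-0.3, 2.06], [-1.34, 1.32], [0.26, 2.42], [-1.36, 4.5], [0.01, 1.98], [-2.84, 2.84]. Speed limits (rad/s): [2.79, 2.79, 3.14, 3.14, 3.14, 3.14, 3.14].

## Interface

Orientations are given as a rotation vector (axis times angle).
In Python, from workcell import bot, viewer gives the robot as it stands.
- The arm moves only by the tool step_arm, never from a script. Its argument "rows" is text: rows parted by semicolons, each of 7 numbers parted by spaces: the finger opening in m, from 0 to 0.0854, then the shift along the tool's x, y, z in m, then the turn, a rotation vector about the tool's x, y, z in rad. A call has 1 to 10 rows; each row shifts and turns the commanded pose from where the row before left it, along the tool's axes as they then stand; what a row does not reach is not made up. A row lasts 1/12 s, in which the tool goes at most 41.7 mm and 7.16 degrees, less where a joint would pass 70% of its speed; a pose out of reach is approached as far as the arm can. A call is refused whole if a number of a shift passes 0.0417 or a number of a turn 0.125, either way. A call with a gripper value outside its range is refused whole. The fingers move at their own pace and stop on an object; "squeeze" is the grip in N (left out, the last holds). Time passes only in rows, so rows that do not move let the fingers close. It gives the time, the measured TCP pose, the force, the opening and the grip force at its end, in the units of the state.
- bot.sense(): the state, without advancing time (a new reading comes with each control period).
- viewer.camera(name): name is "scene" or "top"; returns (picture, depth): 480x640x3 uint8, blue, green, red; 480x640 float32, mm along the optical axis (not along the pixel's ray), 0 where there is no reading.
- viewer.get_calibration(name): a dict with "intrinsics" (3x3 intrinsics, pixels), "D" ([k1, k2, p1, p2, k3] as OpenCV has them; the pictures are not rectified), "extrinsics" (4x4, takes a point from world to camera coordinates). Camera axes: x right, y down, z forward; pixel columns grow to the right and rows downward; lengths in mm; the calibration is good to about 2 mm. A picture is of the moment at which its call begins. get_calibration takes no time and is no camera call.
- bot.job_done(): hands the job in; it is judged then, once.
The state is a dict: "time": time; "joint_positions": joint angles; "qd": joint speeds; "tau": joint torques, N m; "ee_pos": TCP position; "ee_rot": TCP orientation; "ft_force": force on the tool from outside, world axes, zero at the start; "torque": the same for the moment, N m; "opening": opening from 0.0 (shut) to 1.0 (fully open); "grip_force": force on a finger pad.
Only numpy, scipy, OpenCV 4.12 (cv2) and the standard library are available. Lean on these libraries where they do the work, as an engineer would, in place of code of your own. Each camera call takes 0.05 s, during which the arm holds its last target. There are 200 camera calls.

## Working session

There is one attempt and no reset: what is moved stays moved. The work goes in short steps, Python scripts to look and compute and a tool call to move; the robot and the scene stay as the last step left them, time stands still between calls to the robot, and variables do not carry over. Pictures are saved under pics/ and viewed, at most 10 in all, crops included, and the job is handed in when it is done.

Besides the shell and the picture viewer there is one more tool, called by a JSON object that holds its "fn" and its "kwargs", one argument or row to a line. step_arm: Moves the arm, as the interface text tells. Its arguments: {"type":"object","properties":{"rows":{"type":"string"},"squeeze":{"type":"number"}},"required":["rows"]}

```bash
ls; mkdir -p pics; python3 - <<'E'
from workcell import bot, viewer
import numpy as np, cv2
print(bot.sense(), bot.grasp_offset)
for n in ("scene","top"):
    p,d=viewer.camera(n); cv2.imwrite(f"pics/{n}0.png",p); np.savez(f"{n}0.npz",p=p,d=d)
    c=viewer.get_calibration(n); print(n,c)
E
```

```text
pics
{'time': 0.0, 'joint_positions': array([ 1.11951066,  0.61590719, -0.01260841,  1.42490975,  0.00810659,
        1.10335099, -0.04040677]), 'qd': array([ 0.00210064,  0.00058357, -0.00014539,  0.00215982,  0.00013412,
       -0.00243774, -0.00031368]), 'tau': array([-9.64460087e-04, -4.69223928e+01,  2.58895140e-01, -1.71034580e+01,
        9.98715550e-03,  9.63653176e-03,  8.66692233e-06]), 'ee_pos': array([ 267.57401465, -591.54408469,  230.14234339]), 'ee_rot': array([-3.06857726e+00, -6.61814563e-01,  9.05885664e-04]), 'ft_force': array([-0.28121754,  0.32913355, -1.12387045]), 'torque': array([-0.00463966, -0.02238844,  0.04020855]), 'grip_force': 0.0, 'opening': 1.0021051613166267} 18.700000000000003
scene {'intrinsics': array([[457.27763446,   0.        , 311.77428335],
       [  0.        , 457.27763446, 241.57119574],
       [  0.        ,   0.        ,   1.        ]]), 'D': array([-0.10935593,  0.        ,  0.        ,  0.        ,  0.        ]), 'extrinsics': array([[-8.69763144e-01,  4.93462619e-01,  2.59151266e-03,
         5.20622035e+02],
       [ 3.85819388e-01,  6.83289703e-01, -6.19885943e-01,
        -1.88232079e+02],
       [-3.07661295e-01, -5.38154091e-01, -7.84687646e-01,
         1.22095094e+03],
       [ 0.00000000e+00,  0.00000000e+00,  0.00000000e+00,
         1.00000000e+00]])}
top {'intrinsics': array([[442.22746555,   0.        , 317.51978389],
       [  0.        , 442.22746555, 240.87300299],
       [  0.        ,   0.        ,   1.        ]]), 'D': array([0.02225465, 0.        , 0.        , 0.        , 0.        ]), 'extrinsics': array([[-1.11809469e-02, -9.99910470e-01, -7.35112159e-03,
         1.22884016e+01],
       [-9.90426180e-01,  1.20858617e-02, -1.37513323e-01,
         5.98429760e+02],
       [ 1.37589856e-01,  5.74321412e-03, -9.90472638e-01,
         1.02764068e+03],
       [ 0.00000000e+00,  0.00000000e+00,  0.00000000e+00,
         1.00000000e+00]])}
```

View pics/scene0.png

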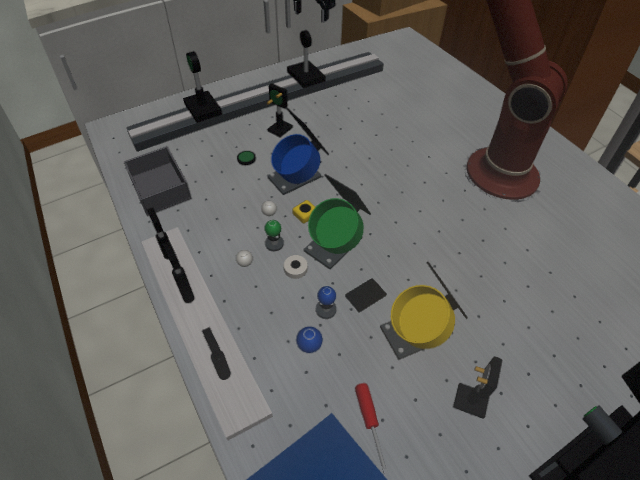

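View pics/top0.png

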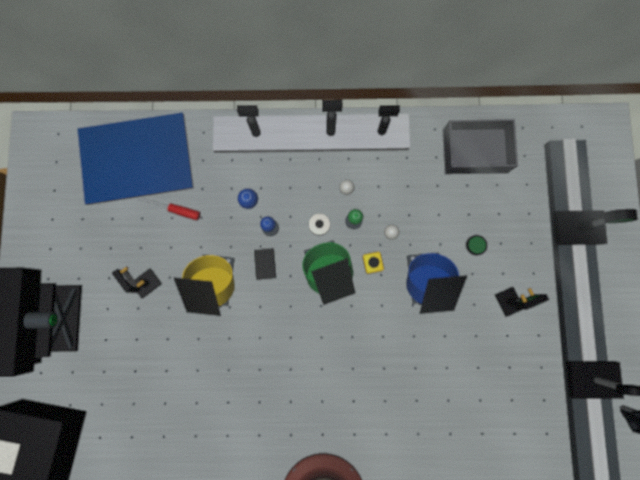

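```bash
cat > h.py <<'E'
import numpy as np, cv2
from workcell import bot, viewer
def calib(n):
    c=viewer.get_calibration(n); return c["intrinsics"],c["D"],c["extrinsics"]
def ray(n,uv):
    K,D,E=calib(n); uv=np.asarray(uv,float).reshape(-1,1,2)
    q=cv2.undistortPoints(uv,K,D).reshape(-1,2)
    d=np.c_[q,np.ones(len(q))]@E[:3,:3]      # world dir with unit camera depth
    return -E[:3,:3].T@E[:3,3], d
def cloud(n,d,mask):
    v,u=np.nonzero(mask&(d>0)); o,r=ray(n,np.c_[u,v]); return o+r*d[v,u][:,None],u,v
def tri(uv1,uv2):
    o1,d1=ray("scene",uv1);o2,d2=ray("top",uv2);d1=d1[0];d2=d2[0]
    s=np.linalg.lstsq(np.c_[d1,-d2],o2-o1,rcond=None)[0]
    a=o1+s[0]*d1;b=o2+s[1]*d2; return (a+b)/2,np.linalg.norm(a-b)
def hue(p,lo,hi,s=110,v=40): return cv2.inRange(cv2.cvtColor(p,cv2.COLOR_BGR2HSV),(lo,s,v),(hi,255,255))>0
def blobs(m,amin=30):
    n,l,st,c=cv2.connectedComponentsWithStats(m.astype(np.uint8)); return [(i,st[i],c[i]) for i in range(1,n) if st[i][4]>=amin],l
E
python3 - <<'E'
from h import *
from scipy.optimize import least_squares
H={"green":(45,85),"blue":(100,125),"yellow":(20,34)}
for n in ("scene","top"):
    z=np.load(n+"0.npz");p,d=z["p"],z["d"]
    for c,(lo,hi) in H.items():
        B,l=blobs(hue(p,lo,hi))
        for i,st,ce in B:
            cs=max(cv2.findContours((l==i).astype(np.uint8),cv2.RETR_EXTERNAL,cv2.CHAIN_APPROX_NONE)[0],key=len)
            (cx,cy),r=cv2.minEnclosingCircle(cs)
            P,_,_=cloud(n,d,l==i)
            print(n,c,st,"circ",round(cx,1),round(cy,1),round(r,1),"med",np.median(P,0).round(0),"zmax",P[:,2].max().round(0)if len(P)else 0)
            if n=="scene" and st[4]>1200 and st[2]<80:
                # floor plane: RANSAC about normal tilted 30 deg
                best=None;rng=np.random.default_rng(0)
                for k in range(2000):
                    a=P[rng.choice(len(P),3,False)];nn=np.cross(a[1]-a[0],a[2]-a[0]);L=np.linalg.norm(nn)
                    if L<200: continue
                    nn/=L;nn*=np.sign(nn[2])
                    if abs(nn[2]-.866)>.06: continue
                    s=(abs((P-a[0])@nn)<2).sum()
                    if best is None or s>best[0]: best=(s,nn,a[0])
                s,nn,a0=best;F=P[abs((P-a0)@nn)<2.5];m=F.mean(0);nn=np.linalg.svd(F-m)[2][2];nn*=np.sign(nn[2])
                print("  floor n",nn.round(3),"tilt",np.degrees(np.arccos(nn[2])).round(1),"az",np.degrees(np.arctan2(nn[1],nn[0])).round(1),len(F),len(P))
                az=np.arctan2(nn[1],nn[0]);ax=np.array([np.cos(az)*.5,np.sin(az)*.5,.866])
                y=np.cross([0,0,1],ax);y/=np.linalg.norm(y);x=np.cross(y,ax)
                Q=np.c_[(P-m)@x,(P-m)@y,(P-m)@ax]; W=Q[(Q[:,2]>6)&(Q[:,2]<44)]
                f=least_squares(lambda t:np.hypot(W[:,0]-t[0],W[:,1]-t[1])-54,[0,0],loss="soft_l1",f_scale=2)
                cc=m+f.x[0]*x+f.x[1]*y
                print("  floor centre",cc.round(1),"origin",(cc-5*ax).round(1),"seat",(cc+19*ax).round(1),"x-axis",x.round(3),"res",np.median(abs(f.fun)).round(2),"zmax",np.percentile(Q[:,2],98).round(1))
for n,box in (("scene",(210,180,370,370)),):
    p=np.load(n+"0.npz")["p"];x0,y0,x1,y1=box
    cv2.imwrite("pics/crop.png",cv2.resize(p[y0:y1,x0:x1],None,fx=3,fy=3,interpolation=cv2.INTER_CUBIC))
E
```

```text
scene green [239 151  15  11 130] circ 245.9 156.0 7.2 med [ 586. -388.   10.] zmax 13.0
scene green [ 309  199   54   52 2085] circ 335.5 226.0 27.8 med [521. -31.  51.] zmax 116.0
  floor n [0.475 0.164 0.865] tilt 30.1 az 19.0 1078 2078
  floor centre [516.5 -20.9  42.4] origin [514.1 -21.7  38.1] seat [525.5 -17.8  58.8] x-axis [ 0.819  0.283 -0.5  ] res 1.27 zmax 50.6
scene green [265 221  16  15 177] circ 272.5 228.0 7.8 med [656. -75.  67.] zmax 77.0
scene blue [ 272  134   48   50 1793] circ 296.0 158.4 24.6 med [ 496. -274.   56.] zmax 113.0
  floor n [0.509 0.009 0.861] tilt 30.6 az 1.0 522 1789
  floor centre [ 489.5 -258.4   43. ] origin [ 487.  -258.4   38.6] seat [ 499.  -258.2   59.4] x-axis [ 0.866  0.015 -0.5  ] res 1.2 zmax 49.1
scene blue [318 286  18  19 236] circ 326.1 295.1 9.1 med [641. 133.  69.] zmax 78.0
scene blue [297 327  25  26 453] circ 309.4 339.3 12.8 med [711. 188.  43.] zmax 53.0
scene blue [ 247  414  140   66 4651] circ 316.5 479.0 69.5 med [787. 374.  13.] zmax 20.0
scene yellow [293 200  22  23 254] circ 303.9 210.9 11.3 med [ 557. -123.   22.] 
[... 645 characters left out ...]
 blue [  78  113  114   91 8021] circ 133.5 158.0 65.5 med [820. 470.  13.] zmax 21.0
top blue [238 189  19  19 270] circ 247.1 198.1 9.4 med [705. 177.  45.] zmax 54.0
top blue [261 217  14  15 157] circ 267.1 223.9 7.2 med [636. 124.  71.] zmax 79.0
top blue [ 407  254   51   50 1393] circ 431.4 278.7 26.9 med [ 522. -250.   41.] zmax 197.0
top yellow [363 252  21  22 279] circ 372.6 262.1 11.9 med [ 547. -128.   23.] zmax 30.0
top yellow [ 182  255   51   51 1429] circ 208.5 280.7 26.9 med [523. 251.  41.] zmax 196.0
top yellow [137 280   8   8  33] circ 140.3 283.7 4.6 med [500. 411.  97.] zmax 102.0
top yellow [521 295   7   8  33] circ 524.2 298.3 3.9 med [ 454. -436.  134.] zmax 141.0
```

View pics/crop.png

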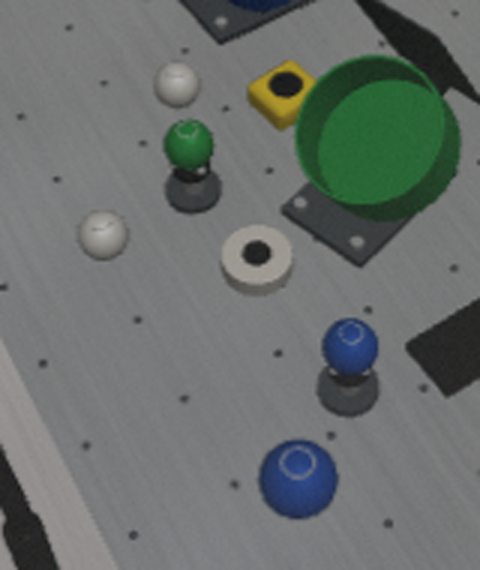

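Candidates for blue: scene (327,295), on a nest, r≈9 px, and (309,339), larger, r≈13 px: the smaller one, on the nest, is meant. For green: the green ball at (273,228) on a nest. The balls at (269,208) and (244,258) are white, so not meant. The crop confirms both.

```bash
python3 - <<'E'
from h import *
for k,a,b in(("green",(272.5,228),(354.8,216.5)),("blue",(326.1,295.1),(267.1,223.9)),("bigblue",(309.4,339.3),(247.1,198.1)),("white1",(269,208),(346,187)),("white2",(244.5,258),(391,232))):
    P,e=tri(a,b);print(k,P.round(1),"gap",e.round(1))
# shields: dark points near predicted place
pots={"green":((514.1,-21.7,38.1),19.),"blue":((487,-258.4,38.6),1.),"yellow":((487,265.3,37.9),-7.4)}
for k,(o,az) in pots.items():
    o=np.array(o)
    for n in("top","scene"):
        z=np.load(n+"0.npz");p,d=z["p"],z["d"]
        hsv=cv2.cvtColor(p,cv2.COLOR_BGR2HSV);m=(p.max(2)<60)
        P,u,v=cloud(n,d,m)
        s=(np.hypot(P[:,0]-o[0]+30,P[:,1]-o[1])<75)&(P[:,2]>60)&(P[:,2]<145)
        P=P[s]
        if len(P)<40: print(k,n,len(P));continue
        for _ in range(4):
            c=P.mean(0);nn=np.linalg.svd(P-c,full_matrices=False)[2][2];P=P[abs((P-c)@nn)<4]
        nn*=np.sign(nn[2]); 
        print(k,n,len(P),"normal",nn.round(3),"az",np.degrees(np.arctan2(-nn[1],-nn[0])).round(1),"tilt",np.degrees(np.arcsin(nn[2])).round(1),"off",((c-o)@nn).round(1),"c",c.round(0),"zmax",P[:,2].max().round(0))
# pot rim by scene ellipse vs predicted mouth centre
for k,(o,az) in pots.items():
    a=np.radians(az);ax=np.array([.5*np.cos(a),.5*np.sin(a),.866]);x=np.array([-.866*np.cos(a),-.866*np.sin(a),.5]);y=np.cross(ax,x)
    for n in("scene","top"):
        K,D,E=calib(n);t=np.radians(np.arange(0,360,90))
        R=np.array(o)+55*ax+57*(np.cos(t)[:,None]*x+np.sin(t)[:,None]*y)
        print(k,n,"rim px x+,y+,x-,y-",cv2.projectPoints(R,cv2.Rodrigues(E[:3,:3])[0],E[:3,3],K,D)[0].reshape(-1,2).round(0).tolist())
E
```

```text
green [653.  -84.   59.3] gap 2.1
blue [637.9 125.6  59.8] gap 1.3
bigblue [707.9 179.8  29.6] gap 3.5
white1 [683.2 -49.3 179.5] gap 27.7
white2 [ 672.3 -223.4 -211.6] gap 33.9
green top 661 normal [-0.819 -0.287  0.497] az 19.3 tilt 29.8 off 65.9 c [482. -35. 110.] zmax 145.0
green scene 173 normal [-0.623 -0.67   0.403] az 47.1 tilt 23.8 off 50.6 c [490. -44.  90.] zmax 144.0
blue top 634 normal [-0.858 -0.049  0.512] az 3.3 tilt 30.8 off 68.2 c [ 451. -263.  111.] zmax 145.0
blue scene 134 normal [-0.751 -0.503  0.428] az 33.8 tilt 25.3 off 51.3 c [ 463. -282.   89.] zmax 138.0
yellow top 621 normal [-0.854  0.084  0.514] az -5.6 tilt 30.9 off 67.0 c [453. 266. 111.] zmax 145.0
yellow scene 83 normal [-0.885 -0.023  0.465] az 1.5 tilt 27.7 off 60.4 c [447. 281.  92.] zmax 143.0
green scene rim px x+,y+,x-,y- [[347.0, 201.0], [313.0, 210.0], [317.0, 244.0], [353.0, 236.0]]
green top rim px x+,y+,x-,y- [[333.0, 283.0], [349.0, 255.0], [318.0, 245.0], [302.0, 272.0]]
blue scene rim px x+,y+,x-,y- [[307.0, 138.0], [279.0, 141.0], [273.0, 169.0], [301.0, 167.0]]
blue top rim px x+,y+,x-,y- [[438.0, 295.0], [458.0, 273.0], [429.0, 253.0], [408.0, 274.0]]
yellow scene rim px x+,y+,x-,y- [[445.0, 297.0], [405.0, 290.0], [394.0, 330.0], [435.0, 339.0]]
yellow top rim px x+,y+,x-,y- [[199.0, 297.0], [231.0, 279.0], [212.0, 256.0], [181.0, 273.0]]
```

```bash
cat >> h.py <<'E'
from scipy.spatial.transform import Rotation as Ro
def toolR(az,tilt=0):
    a,t=np.radians([az,tilt]); z=-np.array([np.sin(t)*np.cos(a),np.sin(t)*np.sin(a),np.cos(t)])
    x=np.array([np.cos(t)*np.cos(a),np.cos(t)*np.sin(a),-np.sin(t)]); return np.c_[x,np.cross(z,x),z]
def pose():
    s=bot.sense(); return np.array(s["ee_pos"]),Ro.from_rotvec(s["ee_rot"]).as_matrix(),s
def go(az,tilt,*pts):
    p,R,s=pose();T=toolR(az,tilt); print("t",round(s["time"],2),"at",p.round(1),"F",s["ft_force"].round(1),"q",s["joint_positions"].round(2))
    print("turn(tool)",Ro.from_matrix(R.T@T).as_rotvec().round(4))
    for q in pts: q=np.array(q,float);print("to",q.round(1),"shift(tool,m)",((q-p)@T/1000).round(4));p=q
def ax(az): a=np.radians(az);return np.array([.5*np.cos(a),.5*np.sin(a),.866])
def px(az): a=np.radians(az);return np.array([-.866*np.cos(a),-.866*np.sin(a),.5])
E
python3 -c "
from h import *
go(19,0,(653,-84,230),(653,-84,100),(653,-84,42))"
```

```text
t 0.1 at [ 267.6 -591.6  230.2] F [ 0.6 -0.1 -0.2] q [ 1.12  0.62 -0.01  1.42  0.01  1.1  -0.04]
turn(tool) [-0.0024  0.0002  0.0933]
to [653. -84. 230.] shift(tool,m) [ 5.296e-01 -3.545e-01  2.000e-04]
to [653. -84. 100.] shift(tool,m) [0.   0.   0.13]
to [653. -84.  42.] shift(tool,m) [0.    0.    0.058]
```

{"fn": "step_arm", "kwargs": {
  "rows": "0.06 0 0 0 0 0 0.0933;0.06 0.0265 -0.0177 0 0 0 0;0.06 0.0265 -0.0177 0 0 0 0;0.06 0.0265 -0.0177 0 0 0 0;0.06 0.0265 -0.0177 0 0 0 0;0.06 0.0265 -0.0177 0 0 0 0;0.06 0.0265 -0.0177 0 0 0 0;0.06 0.0265 -0.0177 0 0 0 0;0.06 0.0265 -0.0177 0 0 0 0;0.06 0.0265 -0.0177 0 0 0 0",
  "squeeze": 25
}}

```text
time: 0.93
ee_pos: [442.0, -362.4, 230.9]
ee_rot: [-3.098, -0.518, 0.001]
ft_force: [0.8, -0.2, 0.2]
opening: 0.7
grip_force: 0.0
```

{"fn": "step_arm", "kwargs": {
  "rows": "0.06 0.0265 -0.0177 0 0 0 0;0.06 0.0265 -0.0177 0 0 0 0;0.06 0.0265 -0.0177 0 0 0 0;0.06 0.0265 -0.0177 0 0 0 0;0.06 0.0265 -0.0177 0 0 0 0;0.06 0.0265 -0.0177 0 0 0 0;0.06 0.0265 -0.0177 0 0 0 0;0.06 0.0265 -0.0177 0 0 0 0;0.06 0.0265 -0.0177 0 0 0 0;0.06 0.0265 -0.0177 0 0 0 0"
}}

```text
time: 1.77
ee_pos: [634.9, -108.9, 230.8]
ee_rot: [-3.098, -0.518, 0.002]
ft_force: [-0.2, 0.2, -0.5]
opening: 0.705
grip_force: 0.0
```

{"fn": "step_arm", "kwargs": {
  "rows": "0.06 0.0265 -0.0177 0 0 0 0;0.06 0 0 0.03 0 0 0;0.06 0 0 0.03 0 0 0;0.06 0 0 0.03 0 0 0;0.06 0 0 0.02 0 0 0;0.06 0 0 0 0 0 0;0.06 0 0 0 0 0 0"
}}

```text
time: 2.35
ee_pos: [652.9, -84.9, 120.1]
ee_rot: [-3.098, -0.518, 0.005]
ft_force: [0.8, 0.7, 0.2]
opening: 0.708
grip_force: 0.0
```

```bash
python3 -c "
from h import *
go(19,0,(653,-84,100),(653,-84,43))
for n in('scene','top'):
  p,d=viewer.camera(n)
  for i,st,c in blobs(hue(p,45,85),40)[0]: print(n,st,c.round(1))
  cv2.imwrite(f'pics/{n}1.png',p)
s=cv2.imread('pics/scene1.png')[120:320,180:400];t=cv2.imread('pics/top1.png')[120:320,250:470]
cv2.imwrite('pics/c1.png',cv2.resize(np.hstack([s,t]),(792,360),interpolation=cv2.INTER_CUBIC))
"
```

```text
t 2.35 at [652.9 -84.9 120.1] F [0.8 0.7 0.2] q [ 0.11  0.74 -0.03  1.52  0.02  0.89 -1.16]
turn(tool) [-0.0015  0.003  -0.0001]
to [653. -84. 100.] shift(tool,m) [ 0.0004 -0.0008  0.0201]
to [653. -84.  43.] shift(tool,m) [0.    0.    0.057]
scene [ 309  199   54   51 2069] [335.  224.7]
scene [265 221  16  15 179] [272.6 228.4]
top [469 237  17  16 211] [476.8 244.6]
top [303 243  44  49 887] [322.7 258.6]
top [ 49 314   8  12  76] [ 52.5 319.6]
```

View pics/c1.png

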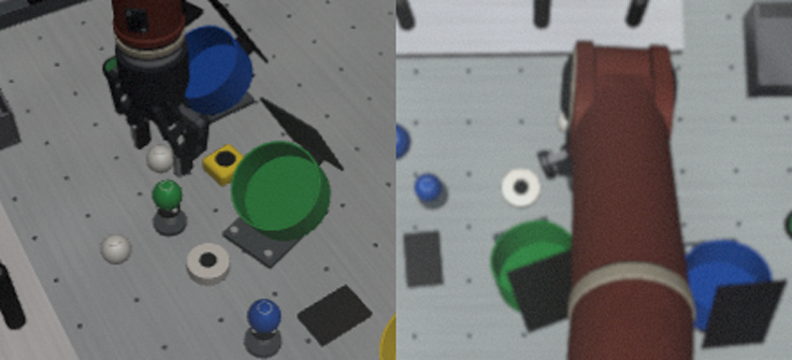

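The crop shows the open fingers above the green ball (ball at crop (168,195), scene (272,228)), clear of its neighbours. Descending.

{"fn": "step_arm", "kwargs": {
  "rows": "0.06 0.0004 -0.0008 0.02 0 0 0;0.06 0 0 0.02 0 0 0;0.06 0 0 0.015 0 0 0;0.06 0 0 0.012 0 0 0;0.06 0 0 0.01 0 0 0;0.06 0 0 0 0 0 0;0.06 0 0 0 0 0 0"
}}

```text
time: 3.03
ee_pos: [654.4, -84.1, 44.9]
ee_rot: [3.098, 0.518, 0.001]
ft_force: [-0.3, -0.1, 0.7]
opening: 0.698
grip_force: 0.0
```

{"fn": "step_arm", "kwargs": {
  "rows": "0.05 0 0 0 0 0 0;0.045 0 0 0 0 0 0;0.042 0 0 0 0 0 0;0.039 0 0 0 0 0 0;0.036 0 0 0 0 0 0;0.03 0 0 0 0 0 0;0.03 0 0 0 0 0 0;0.03 0 0 0 0 0 0"
}}

```text
time: 3.7
ee_pos: [654.4, -84.1, 45.1]
ee_rot: [3.098, 0.518, 0.002]
ft_force: [-0.3, 0.5, 4.7]
opening: 0.427
grip_force: 24.8
```

{"fn": "step_arm", "kwargs": {
  "rows": "0.03 0 0 -0.005 0 0 0;0.03 0 0 -0.01 0 0 0;0.03 0 0 -0.02 0 0 0;0.03 0 0 -0.03 0 0 0;0.03 0 0 -0.03 0 0 0;0.03 0 0 -0.03 0 0 0;0.03 0 0 -0.02 0 0 0;0.03 0 0 0 0 0 0",
  "squeeze": 30
}}

```text
time: 4.37
ee_pos: [657.0, -84.4, 195.5]
ee_rot: [3.096, 0.518, 0.017]
ft_force: [0.4, -0.3, -0.6]
opening: 0.424
grip_force: 30.2
```

```bash
python3 -c "
from h import *
p,R,s=pose();print(s['ft_force'],s['opening'])
n='scene';im,d=viewer.camera(n)
for i,st,c in blobs(hue(im,45,85),40)[0]: print(n,st,c.round(1))
o,r=ray(n,[[0,0]])
B,l=blobs(hue(im,45,85),40)
for i,st,c in B:
  P=cloud(n,d,l==i)[0];print(np.median(P,0).round(1))
x0,y0=int(150),int(100)
cv2.imwrite('pics/c2.png',cv2.resize(im[100:280,180:400],None,fx=3,fy=3,interpolation=cv2.INTER_CUBIC))
so=np.array([525.5,-17.8,58.8]);a=ax(19)
print('grip 13 ahead');
go(19,30,so+px(19)*-15+a*(100-13),so+px(19)*-15+a*(8-13),so+px(19)*-15-a*13)
"
```

```text
[ 0.40179089 -0.25384313 -0.5587358 ] 0.4240593910693417
scene [257 171  12  18 151] [263.  179.7]
scene [ 309  199   54   50 2071] [335.1 224.7]
[664.2 -77.4 218.6]
[521.1 -31.5  51.2]
grip 13 ahead
t 4.42 at [655.4 -84.2 192.4] F [-0.4 -0.1 -1.7] q [ 0.11  0.66 -0.03  1.44  0.02  1.03 -1.16]
turn(tool) [ 0.0024 -0.5291 -0.0008]
to [578.9   0.6 126.6] shift(tool,m) [-0.0058 -0.1051  0.0793]
to [535.4 -14.4  47. ] shift(tool,m) [-0.     0.     0.092]
to [531.6 -15.7  40. ] shift(tool,m) [-0.    -0.     0.008]
```

View pics/c2.png

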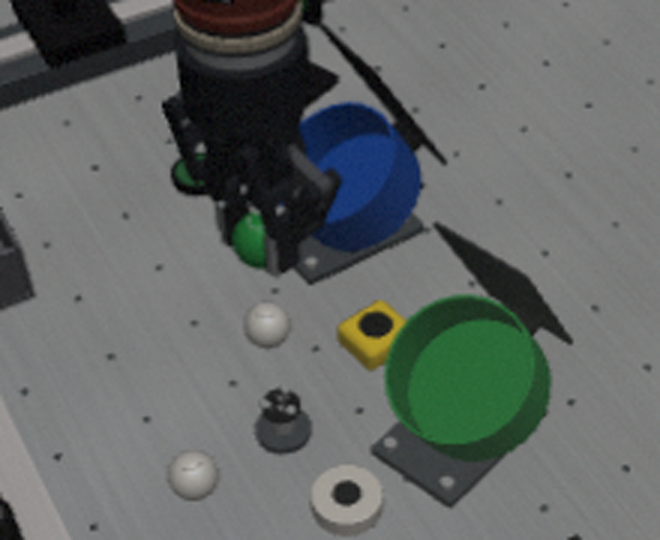

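Green ball is held between the pads (crop (255,240)); its nest at (283,410) is empty. Tilting to the pot's axis and moving over its mouth.

{"fn": "step_arm", "kwargs": {
  "rows": "0.03 0 0 0 0 -0.1058 0;0.03 0 0 0 0 -0.1058 0;0.03 0 0 0 0 -0.1058 0;0.03 0 0 0 0 -0.1058 0;0.03 0 0 0 0 -0.1058 0;0.03 0 0 0 0 0 0;0.03 0 0 0 0 0 0"
}}

```text
time: 5.0
ee_pos: [653.1, -83.0, 184.5]
ee_rot: [2.91, 0.491, -0.798]
ft_force: [0.1, 0.1, -1.1]
opening: 0.421
grip_force: 30.2
```

{"fn": "step_arm", "kwargs": {
  "rows": "0.03 -0.001 -0.018 0.013 0 0 0;0.03 -0.001 -0.018 0.013 0 0 0;0.03 -0.001 -0.018 0.013 0 0 0;0.03 -0.001 -0.018 0.013 0 0 0;0.03 -0.001 -0.018 0.013 0 0 0;0.03 -0.001 -0.015 0.014 0 0 0;0.03 0 0 0 0 0 0;0.03 0 0 0 0 0 0"
}}

```text
time: 5.67
ee_pos: [576.5, 0.2, 125.5]
ee_rot: [2.912, 0.488, -0.786]
ft_force: [-0.0, -0.5, -0.9]
opening: 0.422
grip_force: 30.2
```

```bash
python3 -c "
from h import *
so=np.array([525.5,-17.8,58.8]);a=ax(19)
go(19,30,so+px(19)*-15+a*(30-13),so+px(19)*-15+a*(8-13),so+px(19)*-15-a*13)
im,d=viewer.camera('scene')
cv2.imwrite('pics/c3.png',cv2.resize(im[100:280,240:440],None,fx=3,fy=3,interpolation=cv2.INTER_CUBIC))
"
```

```text
t 5.67 at [5.765e+02 2.000e-01 1.255e+02] F [-0.  -0.5 -0.9] q [-0.12  0.88  0.04  1.32  0.09  1.46 -1.36]
turn(tool) [0.0005 0.004  0.0002]
to [545.8 -10.8  66. ] shift(tool,m) [0.0015 0.0004 0.0678]
to [535.4 -14.4  47. ] shift(tool,m) [-0.     0.     0.022]
to [531.6 -15.7  40. ] shift(tool,m) [-0.    -0.     0.008]
```

View pics/c3.png

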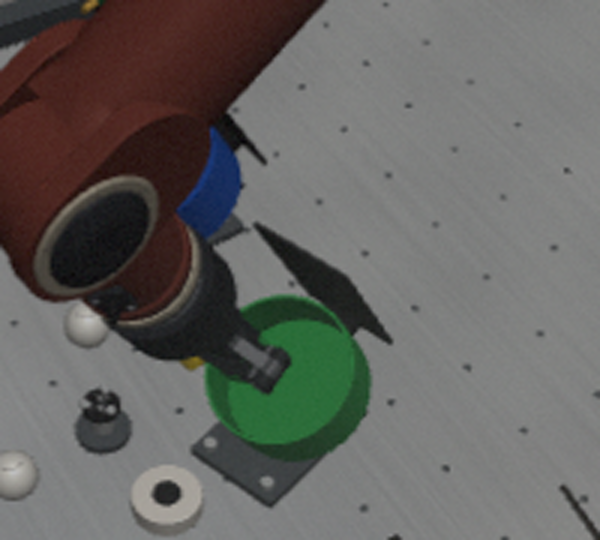

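Tool is in line with the green pot, its fingers heading for the pot's centre (crop (270,370)). Lowering.

{"fn": "step_arm", "kwargs": {
  "rows": "0.03 0.0015 0 0.02 0 0 0;0.03 0 0 0.02 0 0 0;0.03 0 0 0.018 0 0 0;0.03 0 0 0.01 0 0 0;0.03 0 0 0.008 0 0 0;0.03 0 0 0.006 0 0 0;0.03 0 0 0.004 0 0 0;0.03 0 0 0 0 0 0;0.03 0 0 0 0 0 0"
}}

```text
time: 6.47
ee_pos: [538.0, -13.1, 49.5]
ee_rot: [2.912, 0.487, -0.786]
ft_force: [1.2, 0.2, -0.7]
opening: 0.424
grip_force: 30.2
```

{"fn": "step_arm", "kwargs": {
  "rows": "0.03 0 0 0.002 0 0 0;0.03 0 0 0 0 0 0"
}}

```text
time: 6.63
ee_pos: [536.7, -13.3, 47.6]
ee_rot: [2.912, 0.487, -0.787]
ft_force: [-0.1, -0.5, -1.3]
opening: 0.421
grip_force: 30.2
```

{"fn": "step_arm", "kwargs": {
  "rows": "0.03 0 0 0.0015 0 0 0;0.03 0 0 0 0 0 0"
}}

```text
time: 6.8
ee_pos: [535.7, -13.7, 46.1]
ee_rot: [2.911, 0.487, -0.788]
ft_force: [0.0, 0.4, -1.0]
opening: 0.425
grip_force: 30.2
```

{"fn": "step_arm", "kwargs": {
  "rows": "0.03 0 0 0.0015 0 0 0;0.03 0 0 0 0 0 0"
}}

```text
time: 6.97
ee_pos: [534.7, -14.0, 44.7]
ee_rot: [2.911, 0.487, -0.789]
ft_force: [0.1, -0.1, -0.4]
opening: 0.419
grip_force: 30.2
```

{"fn": "step_arm", "kwargs": {
  "rows": "0.03 0 0 0.0015 0 0 0;0.03 0 0 0 0 0 0"
}}

```text
time: 7.13
ee_pos: [534.0, -14.3, 43.4]
ee_rot: [2.911, 0.487, -0.789]
ft_force: [0.1, -0.2, -0.3]
opening: 0.424
grip_force: 30.2
```

{"fn": "step_arm", "kwargs": {
  "rows": "0.03 0 0 0.001 0 0 0;0.03 0 0 0 0 0 0"
}}

```text
time: 7.3
ee_pos: [533.6, -14.4, 42.6]
ee_rot: [2.911, 0.487, -0.789]
ft_force: [-0.0, -0.2, -0.7]
opening: 0.424
grip_force: 30.2
```

{"fn": "step_arm", "kwargs": {
  "rows": "0.03 0 0 0.001 0 0 0;0.03 0 0 0 0 0 0"
}}

```text
time: 7.47
ee_pos: [533.1, -14.6, 41.7]
ee_rot: [2.911, 0.487, -0.789]
ft_force: [-0.3, 0.8, -0.1]
opening: 0.425
grip_force: 30.2
```

{"fn": "step_arm", "kwargs": {
  "rows": "0.03 0 0 0.001 0 0 0;0.03 0 0 0 0 0 0"
}}

```text
time: 7.63
ee_pos: [532.7, -14.7, 40.9]
ee_rot: [2.911, 0.487, -0.789]
ft_force: [-1.2, -0.8, -0.5]
opening: 0.427
grip_force: 30.2
```

{"fn": "step_arm", "kwargs": {
  "rows": "0.03 0 0 0.001 0 0 0;0.03 0 0 0 0 0 0"
}}

```text
time: 7.8
ee_pos: [532.7, -14.7, 40.4]
ee_rot: [2.912, 0.487, -0.787]
ft_force: [0.8, 0.8, 0.8]
opening: 0.424
grip_force: 30.5
```

{"fn": "step_arm", "kwargs": {
  "rows": "0.03 0 0 0.001 0 0 0;0.03 0 0 0 0 0 0"
}}

```text
time: 7.97
ee_pos: [532.8, -14.7, 40.2]
ee_rot: [2.912, 0.487, -0.786]
ft_force: [1.4, 1.4, 4.3]
opening: 0.425
grip_force: 30.7
```

Contact felt (about 5 N). Ease off slightly and open slowly.

{"fn": "step_arm", "kwargs": {
  "rows": "0.034 0 0 -0.0007 0 0 0;0.037 0 0 0 0 0 0;0.038 0 0 0 0 0 0;0.04 0 0 0 0 0 0;0.043 0 0 0 0 0 0;0.048 0 0 0 0 0 0;0.05 0 0 0 0 0 0;0.05 0 0 0 0 0 0;0.05 0 0 0 0 0 0"
}}

```text
time: 8.72
ee_pos: [532.1, -15.0, 39.7]
ee_rot: [2.911, 0.487, -0.789]
ft_force: [-0.2, 0.0, 0.0]
opening: 0.584
grip_force: 0.0
```

{"fn": "step_arm", "kwargs": {
  "rows": "0.05 0 0 -0.01 0 0 0;0.05 0 0 -0.02 0 0 0;0.05 0 0 -0.03 0 0 0;0.05 0 0 -0.03 0 0 0;0.05 0 0 -0.03 0 0 0;0.05 0 0 -0.03 0 0 0;0.05 0 0 0 0 0 0;0.05 0 0 0 0 0 0"
}}

```text
time: 9.38
ee_pos: [605.3, 10.3, 171.1]
ee_rot: [2.913, 0.488, -0.781]
ft_force: [-0.6, 0.3, 0.2]
opening: 0.588
grip_force: 0.0
```

```bash
python3 -c "
from h import *
go(2.5,0,(655,0,215),(638,125.6,215),(638,125.6,110),(638,125.6,45))
go(19,0,(655,0,215))
im,d=viewer.camera('scene')
for c,(lo,hi) in dict(b=(100,125),g=(45,85)).items():
  B,l=blobs(hue(im,lo,hi),40)
  for i,st,ce in B: print(c,st,ce.round(1))
cv2.imwrite('pics/c4.png',cv2.resize(im[160:340,230:430],None,fx=3,fy=3,interpolation=cv2.INTER_CUBIC))
"
```

```text
t 9.38 at [605.3  10.3 171.1] F [-0.6  0.3  0.2] q [-0.13  0.87  0.04  1.18  0.09  1.6  -1.35]
turn(tool) [0.0765 0.5203 0.2818]
to [655.   0. 215.] shift(tool,m) [ 0.0492  0.0125 -0.0439]
to [638.  125.6 215. ] shift(tool,m) [-0.0115 -0.1262  0.    ]
to [638.  125.6 110. ] shift(tool,m) [0.    0.    0.105]
to [638.  125.6  45. ] shift(tool,m) [0.    0.    0.065]
t 9.38 at [605.3  10.3 171.1] F [-0.6  0.3  0.2] q [-0.13  0.87  0.04  1.18  0.09  1.6  -1.35]
turn(tool) [1.000e-03 5.241e-01 4.000e-04]
to [655.   0. 215.] shift(tool,m) [ 0.0436  0.0259 -0.0439]
b [285 134  35  47 957] [304.1 157.3]
b [318 286  18  19 238] [326.5 295.4]
b [297 327  25  26 454] [309.1 339.8]
b [ 247  414  140   66 4649] [321.4 457.4]
g [ 309  199   54   51 1844] [337.4 225.8]
```

View pics/c4.png

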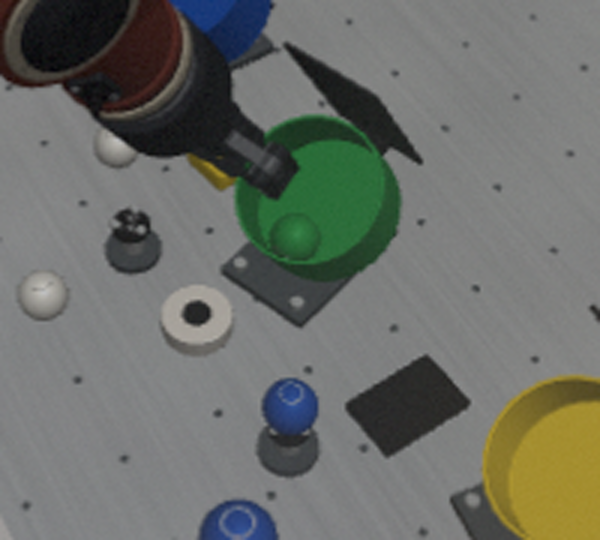

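The green ball (crop (295,237)) rests at the low side of the green pot's floor. Now the blue ball.

{"fn": "step_arm", "kwargs": {
  "rows": "0.06 0 0 0 0.0153 0.1041 0.0564;0.06 0 0 0 0.0153 0.1041 0.0564;0.06 0 0 0 0.0153 0.1041 0.0564;0.06 0 0 0 0.0153 0.1041 0.0564;0.06 0 0 0 0.0153 0.1041 0.0564;0.06 0.024 0.006 -0.022 0 0 0;0.06 0.024 0.006 -0.022 0 0 0;0.06 0 0 0 0 0 0"
}}

```text
time: 10.1
ee_pos: [654.6, -2.5, 214.9]
ee_rot: [3.139, 0.063, 0.001]
ft_force: [2.0, -0.7, 1.5]
opening: 0.701
grip_force: 0.0
```

{"fn": "step_arm", "kwargs": {
  "rows": "0.06 -0.0019 -0.021 0 0 0 0;0.06 -0.0019 -0.021 0 0 0 0;0.06 -0.0019 -0.021 0 0 0 0;0.06 -0.0019 -0.021 0 0 0 0;0.06 -0.0019 -0.021 0 0 0 0;0.06 -0.0019 -0.021 0 0 0 0;0.06 0 0 0.03 0 0 0;0.06 0 0 0.03 0 0 0;0.06 0 0 0.03 0 0 0;0.06 0 0 0 0 0 0"
}}

```text
time: 10.93
ee_pos: [629.5, 124.0, 115.6]
ee_rot: [3.137, 0.067, -0.032]
ft_force: [-1.1, -0.7, -0.7]
opening: 0.701
grip_force: 0.0
```

```bash
python3 -c "
from h import *
go(2.5,0,(638.5,125.6,110),(638.5,125.6,45))
"
```

```text
t 10.93 at [629.5 124.  115.6] F [-1.1 -0.7 -0.7] q [-0.26  0.73  0.05  1.56 -0.05  0.88 -1.72]
turn(tool) [ 0.0034  0.0204 -0.0009]
to [638.5 125.6 110. ] shift(tool,m) [ 0.0091 -0.0012  0.0056]
to [638.5 125.6  45. ] shift(tool,m) [0.    0.    0.065]
```

{"fn": "step_arm", "kwargs": {
  "rows": "0.06 0 0 0 0 0 0;0.06 0 0 0 0 0 0;0.06 0 0 0 0 0 0"
}}

```text
time: 11.18
ee_pos: [636.8, 125.2, 125.3]
ee_rot: [-3.141, -0.066, 0.001]
ft_force: [0.4, 0.7, -0.1]
opening: 0.699
grip_force: 0.0
```

```bash
python3 -c "
from h import *
go(2.5,0,(638.5,125.6,110),(638.5,125.6,45))
"
```

```text
t 11.18 at [636.8 125.2 125.3] F [ 0.4  0.7 -0.1] q [-0.26  0.72  0.05  1.55 -0.05  0.88 -1.72]
turn(tool) [-0.0001  0.0005 -0.0015]
to [638.5 125.6 110. ] shift(tool,m) [ 0.0017 -0.0004  0.0153]
to [638.5 125.6  45. ] shift(tool,m) [0.    0.    0.065]
```

{"fn": "step_arm", "kwargs": {
  "rows": "0.06 0.0017 -0.0004 0.02 0 0 0;0.06 0 0 0.02 0 0 0;0.06 0 0 0.018 0 0 0;0.06 0 0 0.014 0 0 0;0.06 0 0 0.008 0 0 0;0.06 0 0 0 0 0 0;0.06 0 0 0 0 0 0;0.06 0 0 0 0 0 0"
}}

```text
time: 11.85
ee_pos: [637.9, 125.7, 44.8]
ee_rot: [3.141, 0.067, -0.002]
ft_force: [-0.5, -0.2, 0.5]
opening: 0.705
grip_force: 0.0
```

{"fn": "step_arm", "kwargs": {
  "rows": "0.05 0 0 0 0 0 0;0.045 0 0 0 0 0 0;0.042 0 0 0 0 0 0;0.039 0 0 0 0 0 0;0.036 0 0 0 0 0 0;0.03 0 0 0 0 0 0;0.03 0 0 0 0 0 0;0.03 0 0 0 0 0 0",
  "squeeze": 25
}}

```text
time: 12.52
ee_pos: [636.9, 125.6, 43.6]
ee_rot: [3.14, 0.067, -0.006]
ft_force: [-0.2, 0.1, 4.3]
opening: 0.43
grip_force: 24.7
```

{"fn": "step_arm", "kwargs": {
  "rows": "0.03 0 0 -0.005 0 0 0;0.03 0 0 -0.01 0 0 0;0.03 0 0 -0.02 0 0 0;0.03 0 0 -0.03 0 0 0;0.03 0 0 -0.03 0 0 0;0.03 0 0 -0.03 0 0 0;0.03 0 0 -0.025 0 0 0;0.03 0 0 0 0 0 0;0.03 0 0 0 0 0 0",
  "squeeze": 30
}}

```text
time: 13.27
ee_pos: [638.1, 125.8, 195.3]
ee_rot: [-3.141, -0.067, 0.001]
ft_force: [-0.3, -0.5, -1.3]
opening: 0.426
grip_force: 30.1
```

```bash
python3 -c "
from h import *
im,d=viewer.camera('scene')
B,l=blobs(hue(im,100,125),40)
for i,st,c in B: print(st,c.round(1),np.median(cloud('scene',d,l==i)[0],0).round(1))
so=np.array([499.5,-258,59.4]);az=2.5;a=ax(az);s=so-15*px(az)
go(az,30,s+a*87,s+a*17,s-a*13)
"
```

```text
[ 271  134   39   50 1470] [291.7 158.2] [ 504.5 -284.1   52.2]
[318 240  13  21 173] [324.1 250.3] [649.1 130.8 220.5]
[297 327  25  26 454] [309.1 339.8] [711.1 188.3  42.7]
[ 247  414  140   66 4649] [321.4 457.4] [787.1 374.3  13.5]
t 13.32 at [636.8 125.6 193.3] F [-0.1 -0.1 -1.4] q [-0.26  0.65  0.06  1.47 -0.04  1.03 -1.72]
turn(tool) [ 2.000e-04 -5.187e-01 -1.000e-03]
to [ 555.9 -255.5  127.2] shift(tool,m) [-0.0513  0.3773  0.1059]
to [ 521.  -257.1   66.6] shift(tool,m) [-0.   -0.    0.07]
to [ 506.  -257.7   40.6] shift(tool,m) [-0.    0.    0.03]
```

{"fn": "step_arm", "kwargs": {
  "rows": "0.03 0 0 0 0 -0.1037 0;0.03 0 0 0 0 -0.1037 0;0.03 0 0 0 0 -0.1037 0;0.03 0 0 0 0 -0.1037 0;0.03 0 0 0 0 -0.1037 0;0.03 0 0.015 0 0 0 0;0.03 0 0.03 0 0 0 0;0.03 0 0.03 0 0 0 0;0.03 0 0.03 0 0 0 0;0.03 0 0.03 0 0 0 0"
}}

```text
time: 14.15
ee_pos: [642.1, -11.1, 191.7]
ee_rot: [3.021, 0.064, -0.813]
ft_force: [0.7, -1.1, -0.3]
opening: 0.423
grip_force: 30.2
```

{"fn": "step_arm", "kwargs": {
  "rows": "0.03 0 0.03 0 0 0 0;0.03 0 0.03 0 0 0 0;0.03 0 0.03 0 0 0 0;0.03 0 0.03 0 0 0 0;0.03 0 0.03 0 0 0 0;0.03 0 0.03 0 0 0 0;0.03 0 0.03 0 0 0 0;0.03 0 0.03 0 0 0 0;0.03 0 0 0 0 0 0;0.03 0 0 0 0 0 0"
}}

```text
time: 14.98
ee_pos: [651.4, -252.1, 191.4]
ee_rot: [3.022, 0.057, -0.815]
ft_force: [-0.4, -0.0, -0.9]
opening: 0.422
grip_force: 30.2
```

{"fn": "step_arm", "kwargs": {
  "rows": "0.03 -0.01 0 0.02 0 0 0;0.03 -0.01 0 0.02 0 0 0;0.03 -0.01 0 0.02 0 0 0;0.03 -0.01 0 0.02 0 0 0;0.03 -0.01 0 0.02 0 0 0;0.03 0 0 0 0 0 0;0.03 0 0 0 0 0 0;0.03 0 0 0 0 0 0"
}}

```text
time: 15.65
ee_pos: [561.2, -251.7, 131.9]
ee_rot: [3.024, 0.068, -0.807]
ft_force: [0.1, -0.7, 0.5]
opening: 0.422
grip_force: 30.2
```

```bash
python3 -c "
from h import *
so=np.array([499.5,-258,59.4]);az=2.5;a=ax(az);s=so-15*px(az)
go(az,30,s+a*17,s-a*3,s-a*13)
im,d=viewer.camera('scene')
cv2.imwrite('pics/c5.png',cv2.resize(im[70:250,210:410],None,fx=3,fy=3,interpolation=cv2.INTER_CUBIC))
"
```

```text
t 15.65 at [ 561.2 -251.7  131.9] F [ 0.1 -0.7  0.5] q [ 0.26  0.92  0.1   1.21  0.11  1.51 -1.22]
turn(tool) [ 0.0001 -0.0022  0.001 ]
to [ 521.  -257.1   66.6] shift(tool,m) [-0.0024  0.0036  0.0767]
to [ 511.  -257.5   49.3] shift(tool,m) [-0.    0.    0.02]
to [ 506.  -257.7   40.6] shift(tool,m) [-0.   -0.    0.01]
```

View pics/c5.png

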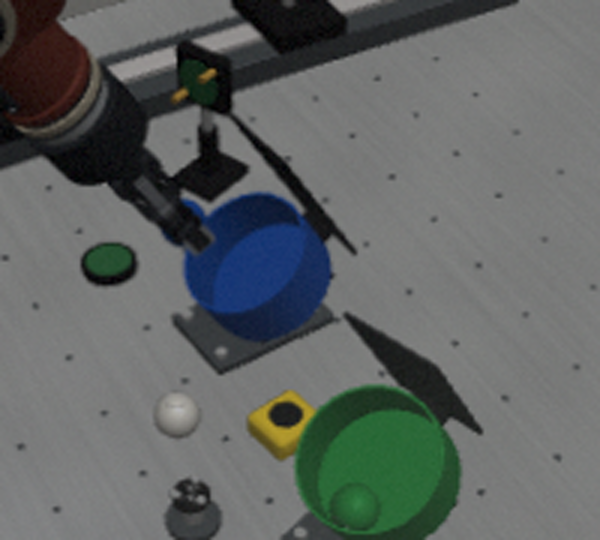

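The blue ball is held at crop (183,222), just above the mouth of the blue pot (centre about (258,265)); the green one is still in place. Lowering.

{"fn": "step_arm", "kwargs": {
  "rows": "0.03 -0.0024 0.0036 0.015 0 0 0;0.03 0 0 0.02 0 0 0;0.03 0 0 0.02 0 0 0;0.03 0 0 0.015 0 0 0;0.03 0 0 0.012 0 0 0;0.03 0 0 0.006 0 0 0;0.03 0 0 0.004 0 0 0;0.03 0 0 0 0 0 0;0.03 0 0 0 0 0 0;0.03 0 0 0 0 0 0"
}}

```text
time: 16.53
ee_pos: [513.5, -258.7, 53.8]
ee_rot: [3.023, 0.065, -0.806]
ft_force: [0.2, 0.0, -0.8]
opening: 0.423
grip_force: 30.2
```

{"fn": "step_arm", "kwargs": {
  "rows": "0.03 0 0 0.002 0 0 0;0.03 0 0 0 0 0 0"
}}

```text
time: 16.7
ee_pos: [511.5, -258.7, 51.6]
ee_rot: [3.023, 0.064, -0.808]
ft_force: [-0.2, 0.6, -1.0]
opening: 0.421
grip_force: 30.2
```

{"fn": "step_arm", "kwargs": {
  "rows": "0.03 0 0 0.0015 0 0 0;0.03 0 0 0 0 0 0"
}}

```text
time: 16.87
ee_pos: [510.3, -258.8, 50.1]
ee_rot: [3.023, 0.064, -0.81]
ft_force: [-0.6, -0.1, -0.7]
opening: 0.424
grip_force: 30.2
```

{"fn": "step_arm", "kwargs": {
  "rows": "0.03 0 0 0.001 0 0 0;0.03 0 0 0 0 0 0"
}}

```text
time: 17.03
ee_pos: [509.8, -258.8, 49.2]
ee_rot: [3.023, 0.064, -0.81]
ft_force: [0.1, 0.1, -0.8]
opening: 0.425
grip_force: 30.2
```

{"fn": "step_arm", "kwargs": {
  "rows": "0.03 0 0 0.002 0 0 0;0.03 0 0 0 0 0 0;0.03 0 0 0.002 0 0 0;0.03 0 0 0 0 0 0;0.03 0 0 0.0015 0 0 0;0.03 0 0 0 0 0 0"
}}

```text
time: 17.53
ee_pos: [507.0, -258.9, 44.3]
ee_rot: [3.023, 0.064, -0.81]
ft_force: [0.8, 0.1, -0.8]
opening: 0.421
grip_force: 30.2
```

{"fn": "step_arm", "kwargs": {
  "rows": "0.03 0 0 0.001 0 0 0;0.03 0 0 0 0 0 0"
}}

```text
time: 17.7
ee_pos: [506.6, -258.9, 43.5]
ee_rot: [3.023, 0.064, -0.81]
ft_force: [0.6, 0.1, -1.9]
opening: 0.423
grip_force: 30.2
```

{"fn": "step_arm", "kwargs": {
  "rows": "0.03 0 0 0.001 0 0 0;0.03 0 0 0 0 0 0"
}}

```text
time: 17.87
ee_pos: [506.1, -258.9, 42.7]
ee_rot: [3.023, 0.064, -0.81]
ft_force: [-0.5, -0.5, -0.3]
opening: 0.43
grip_force: 30.2
```

{"fn": "step_arm", "kwargs": {
  "rows": "0.03 0 0 0.001 0 0 0;0.03 0 0 0 0 0 0"
}}

```text
time: 18.03
ee_pos: [505.6, -259.0, 41.8]
ee_rot: [3.023, 0.064, -0.81]
ft_force: [-0.4, -0.1, -0.6]
opening: 0.421
grip_force: 30.2
```

{"fn": "step_arm", "kwargs": {
  "rows": "0.03 0 0 0.001 0 0 0;0.03 0 0 0 0 0 0"
}}

```text
time: 18.2
ee_pos: [505.0, -259.0, 40.9]
ee_rot: [3.023, 0.064, -0.81]
ft_force: [-0.2, -1.1, -0.9]
opening: 0.426
grip_force: 30.2
```

{"fn": "step_arm", "kwargs": {
  "rows": "0.03 0 0 0.001 0 0 0;0.03 0 0 0 0 0 0"
}}

```text
time: 18.37
ee_pos: [504.5, -259.0, 40.0]
ee_rot: [3.023, 0.064, -0.81]
ft_force: [-0.6, -0.2, -1.0]
opening: 0.424
grip_force: 30.2
```

{"fn": "step_arm", "kwargs": {
  "rows": "0.03 0 0 0.001 0 0 0;0.03 0 0 0 0 0 0"
}}

```text
time: 18.53
ee_pos: [504.4, -259.1, 39.4]
ee_rot: [3.023, 0.064, -0.809]
ft_force: [-0.5, -0.0, 0.3]
opening: 0.425
grip_force: 30.3
```

{"fn": "step_arm", "kwargs": {
  "rows": "0.03 0 0 0.001 0 0 0;0.03 0 0 0 0 0 0"
}}

```text
time: 18.7
ee_pos: [504.5, -259.1, 39.2]
ee_rot: [3.023, 0.065, -0.807]
ft_force: [0.6, 0.0, 3.3]
opening: 0.425
grip_force: 30.6
```

Contact (about 3 N). Release as before.

{"fn": "step_arm", "kwargs": {
  "rows": "0.034 0 0 -0.0005 0 0 0;0.037 0 0 0 0 0 0;0.038 0 0 0 0 0 0;0.04 0 0 0 0 0 0;0.043 0 0 0 0 0 0;0.048 0 0 0 0 0 0;0.05 0 0 0 0 0 0;0.05 0 0 0 0 0 0;0.05 0 0 0 0 0 0"
}}

```text
time: 19.45
ee_pos: [503.7, -258.7, 38.7]
ee_rot: [3.023, 0.064, -0.811]
ft_force: [0.2, 1.4, 0.6]
opening: 0.59
grip_force: 0.5
```

{"fn": "step_arm", "kwargs": {
  "rows": "0.05 0 0 -0.01 0 0 0;0.05 0 0 -0.02 0 0 0;0.05 0 0 -0.03 0 0 0;0.05 0 0 -0.03 0 0 0;0.05 0 0 -0.03 0 0 0;0.05 0 0 -0.03 0 0 0;0.05 0 0 -0.03 0 0 0;0.05 0 0 0 0 0 0;0.05 0 0 0 0 0 0;0.05 0 0 0 0 0 0"
}}

```text
time: 20.28
ee_pos: [593.3, -255.3, 194.3]
ee_rot: [3.022, 0.064, -0.811]
ft_force: [-0.7, 0.5, -0.6]
opening: 0.588
grip_force: 0.0
```

```bash
python3 -c "
from h import *
go(2.5,30)
im,d=viewer.camera('scene')
cv2.imwrite('pics/c6.png',cv2.resize(im[80:360,190:510],None,fx=2,fy=2,interpolation=cv2.INTER_CUBIC))
"
```

```text
t 20.28 at [ 593.3 -255.3  194.3] F [-0.7  0.5 -0.6] q [ 0.25  0.92  0.1   1.01  0.1   1.7  -1.2 ]
turn(tool) [-0.0001  0.0009 -0.0014]
```

View pics/c6.png

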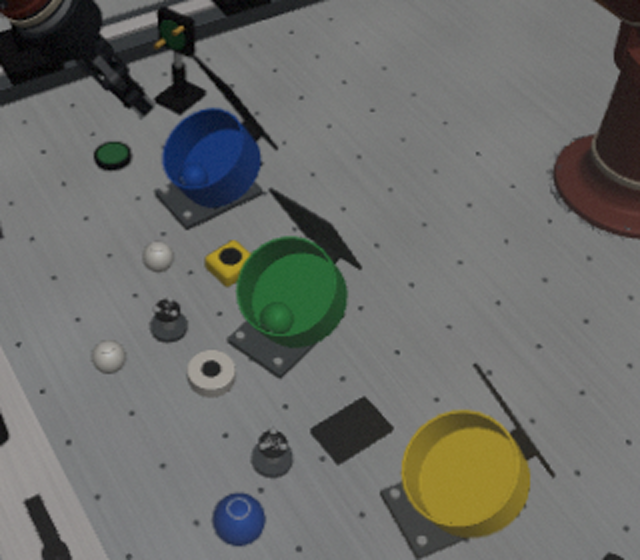

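Both balls rest in their own pots (crop: blue (194,174), green (277,318)). The nests are empty, the bystanders unmoved and the gripper clear.

```bash
python3 -c "
from workcell import bot
print(bot.job_done())"
```

```text
the job is handed in; nothing more can be done
None
```

The green ball, then the blue ball, was lowered to the floor of the pot of its own colour and released; the last picture shows both in place and nothing else moved, and the job was handed in at about 20 s.

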